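Find the concealed catch of the mineral showcase

ROBOT

A 6-joint arm with a two-finger parallel gripper is mounted at the origin on the work surface. World frame = base frame: x ahead of the robot, y to its left, z up, the work surface at z = 0. Lengths are in m, angles in rad, forces in N, time in s.
With the tool pointing down it reaches from about 0.35 to 0.725 m from the base axis. Payload 6 kg.
Tool frame: the origin (TCP) lies at the very end of the fingers, on their centre line; the grasp point (between the pads) lies 19 mm behind it; z points along the fingers, y is the line along which they close (so a half turn about z gives the same grasp; the last joint's range is limited). The gripper opens to 85 mm and grips with 20 to 120 N. Pads are 22 mm wide; open, the fingers measure 114 mm over their backs; the gripper's body (76 mm by 85 mm) begins 54 mm behind the grasp point. The pads swing forward as they close: fully open they stand 13 mm farther back than shut.
Start: joints at [1.609, 0.04, 0.085, 0, -1.615, -0.334], TCP at [0.175, 0.574, 0.231] pointing down, gripper open.
Joint ranges: [-2.56, 2.56], [-1.29, 2.01], [-1.08, 1.49], [-3.29, 1.98], [-2.81, -0.18], [-2.99, 2.99]. Speed limits (rad/s): [2.57, 2.57, 3.01, 3.14, 3.14, 3.14].

INTERFACE

Orientations are given as a unit quaternion [w, x, y, z].
In Python, from cell import ctrl gives the robot as it stands. The module is installed in compiled form; this text tells all that it offers.
- The arm moves only by the tool servo_tool, never from a script. Its argument "motion" is one flat list of numbers, 7 for each row, row after row: the shift along the tool's x, y, z in m, then the turn, a rotation vector about the tool's x, y, z in rad, then the closure, from 0 (fully open) to 1 (shut). A call has 1 to 8 rows; each row is the pose to reach, as a shift and turn from the pose commanded when the call began, along the tool's axes at that moment; what a row does not reach only later rows make up. A row lasts 1/10 s, in which the tool goes at most 50 mm and 8.59 degrees, less where a joint would pass 70% of its speed; a pose out of reach is approached as far as the arm can. A call with a gripper value outside its range is refused whole. The fingers move at their own pace and stop on an object; "force" is the grip in N (left out, the last holds). Time passes only in rows, so rows that repeat a pose let the fingers close. It gives the time, the measured TCP pose, the force, the opening and the grip force at its end, in the units of the state.
- ctrl.observe(): the state, without advancing time (a new reading comes with each control period).
- ctrl.capture(name): name is "side" or "top" or "wrist"; returns a dict with "image" (480x640x3 uint8, blue, green, red), "fx", "fy", "cx", "cy" (pixels), "rvec" (rotation vector, rad) and "tvec" (3), from world to camera coordinates, as OpenCV has them. Camera axes: x right, y down, z forward; pixel columns grow to the right and rows downward; lengths in m; the calibration is good to about 2 mm. A picture is of the moment at which its call begins. There is no depth.
- ctrl.sign_off(): hands the job in; it is judged then, once.
The state is a dict: "t": time; "q": joint angles; "joint_vel": joint speeds; "joint_torque": joint torques, N m; "tcp_pos": TCP position; "orientation": TCP orientation; "wrist_force": force on the tool from outside, world axes, zero at the start; "torque": the same for the moment, N m; "width": opening from 0.0 (shut) to 1.0 (fully open); "finger_force": force on a finger pad.
Only numpy, scipy, OpenCV 4.12 (cv2) and the standard library are available. Lean on these libraries where they do the work, as an engineer would, in place of code of your own. Each camera call takes 0.05 s, during which the arm holds its last target. There are 200 camera calls.

TASK

The showcase's clear lid is held by a concealed push catch: one of the five identical recessed square plates in its top panel. With closed fingertips feel from plate to plate until one gives way, press that one fully in so that the lid rises open, then draw the hand clear and leave the lid ajar. Press without hammering, do not touch the lid itself, and leave the geode, crystal and jar where they stand.

Things in the scene. Friction and masses are not known exactly. Their poses are not given: they have to be found in the camera images.
- case: Low aluminium mineral showcase fixed to the table, 290 (x) x 310 (y) x 60 mm high; origin at its underside, on the table. Its x axis points away from the robot (yaw within 20 degrees), z up. Its flat panel, top at z = 60 mm, spans x = -140 to -30 mm (the robot's side); beyond it, to x = 150 mm, the clear lid covers the stones.
- plates (a point): Middle of the row of plates, level with the panel top; axes as the case. Five identical grey 43.5 mm square plates in 46 mm openings, centred at y = -108, -54, 0, 54, 108 mm from here, tops at z = -2 mm. Four are rigid. One, in a different place each time, is the catch.
- panel (a point): Middle of the panel's robot-side edge, at its top, 55 mm from the row's centre line. How the catch feels: it slides down at 3 to 4 N, 6 mm in all to a firm stop, and stays where it is pushed; blanks do not move at all. A plate's opening takes closed fingertips only.
- lid: The clear lid with thin steel frame, 180 x 310 mm, 3 mm thick (frame 5 mm); origin at the middle of its hinge edge, on the panel's side, 58.5 mm above the table; x along the lid away from the hinge. Closed it lies level; with the catch fully in its far edge rises about 50 mm.
- lid_hinge (a joint): Lid angle in rad: 0 shut, 0.30 with the catch fully in; it rises in step with the catch (0.05 rad per mm) and stays.
- geode: Bystander: grey rough stone, 60 mm across, 45 mm high, loose on the table on the robot's side of the case; origin under its centre.
- crystal: Bystander: upright pale six-sided quartz point, 34 mm wide, 60 mm high, loose on the robot's side of the case; origin under its centre.
- jar: Bystander: small jar with a white cap, 48 mm across, 58 mm high, loose to the left (+y) of the case; origin under its centre.

How it is judged:
On the way:
1. a fingertip presses the catch and the lid opens (value of joint lid_hinge above 0.24 rad), for 0.2 s.
At the end, for the whole second after the job is handed in: The lid stands open by more than 0.24 rad and is at rest, and geode, crystal and jar are within 15 mm of where they stood (value of joint lid_hinge above 0.24 rad and velocity of joint lid_hinge below 0.1 rad/s and distance of each of geode, crystal, jar from where it was at the start of the episode below 0.015 m); the robot touches nothing.
It fails at once if the robot pushes or pries the lid itself (over 2 N) (contact force between any of the fingers, the arm and lid above 2 N).
It fails at once if the robot strikes or presses anything with more than 60 N (contact force between the fingers and anything else above 60 N).
It fails at once if the geode is lifted, carried or pushed more than 15 mm (distance of geode from where it was at the start of the episode above 0.015 m).
It fails at once if the quartz crystal is lifted, carried or pushed more than 15 mm (distance of crystal from where it was at the start of the episode above 0.015 m).
It fails at once if the jar is lifted, carried or pushed more than 15 mm (distance of jar from where it was at the start of the episode above 0.015 m).
It also fails if it takes over 51 s, if anything falls off the work surface, if the arm or the gripper's body presses on something with over 40 N, if the wrist force passes 120 N, or if a joint passes its speed limit or range.

## Working session

There is one attempt and no reset: what is moved stays moved. The work goes in short steps, Python scripts to look and compute and a tool call to move; the robot and the scene stay as the last step left them, time stands still between calls to the robot, and variables do not carry over. Pictures are saved under pics/ and viewed, at most 10 in all, crops included, and the job is handed in when it is done.

Besides the shell and the picture viewer there is one more tool, called after "Request:" as name(argument=value, ...) on one line, values as JSON. servo_tool: Moves the arm, as the interface text tells. Its arguments: {"type":"object","properties":{"motion":{"type":"array","items":{"type":"number"}},"force":{"type":"number"}},"required":["motion"]}

```bash
mkdir -p pics; cat > h.py <<'E'
import numpy as np, cv2
from scipy.spatial.transform import Rotation as R
from cell import ctrl
def snap(n,f):
    c=ctrl.capture(n); cv2.imwrite(f'pics/{f}.png',c['image']); np.savez(f'pics/{f}.npz',**c); return c
def ray(c,px,z):
    Rm=cv2.Rodrigues(np.array(c['rvec'],float))[0]; t=np.array(c['tvec'],float).ravel()
    o=-Rm.T@t
    d=np.array([[(u-c['cx'])/c['fx'],(v-c['cy'])/c['fy'],1] for u,v in px])@Rm
    return o+d*((z-o[2])/d[:,2])[:,None]
def st():
    s=ctrl.observe(); return s
def tool(p):  # world point -> tool-axis shift
    s=ctrl.observe(); q=s['orientation']; r=R.from_quat([q[1],q[2],q[3],q[0]])
    return r.inv().apply(np.array(p)-s['tcp_pos'])
E
python3 - <<'E'
from h import *
a=snap('top','top0'); b=snap('side','side0')
s=st(); print({k:np.round(v,3) for k,v in s.items()})
cv2.imwrite('pics/both.png',cv2.resize(np.vstack([a['image'],b['image']]),None,fx=.62,fy=.62))
E
```

```text
{'t': np.float64(0.1), 'q': array([ 1.609,  0.041,  0.084, -0.   , -1.616, -0.334]), 'joint_vel': array([-0.   , -0.002,  0.002,  0.002, -0.001,  0.001]), 'joint_torque': array([-5.0000e-03, -3.6935e+01,  3.4828e+01,  6.9520e+00, -5.0000e-03,
        0.0000e+00]), 'tcp_pos': array([0.175, 0.574, 0.23 ]), 'orientation': array([ 0.001,  0.989, -0.147, -0.   ]), 'wrist_force': array([-0.428, -0.606,  0.465]), 'torque': array([-0.014,  0.007, -0.017]), 'finger_force': np.float64(0.0), 'width': np.float64(1.0)}
```

View pics/top0.png

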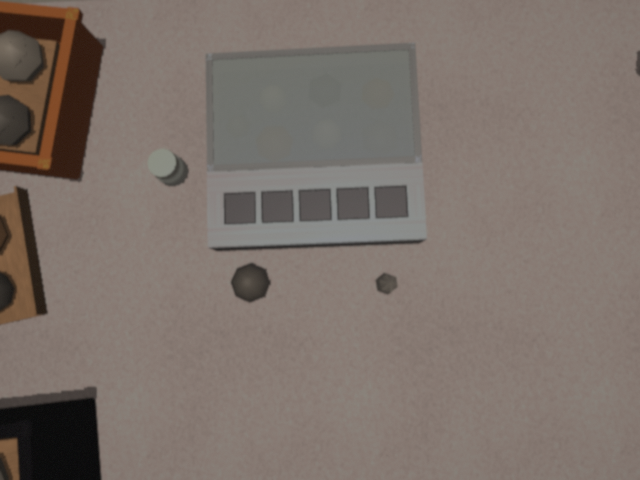

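View pics/side0.png

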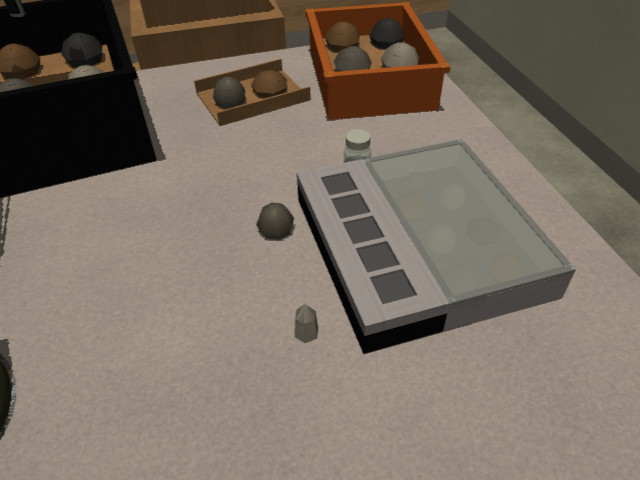

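The top view shows five dark plates at about (240,208), (278,206), (315,205), (353,203) and (391,202). The geode is at (250,282), the crystal at (386,283) and the jar at (163,164). The side view confirms this layout, with the lid shut.

```bash
python3 - <<'E'
from h import *
for f in ('top0','side0'):
    c=dict(np.load(f'pics/{f}.npz')); g=cv2.cvtColor(c['image'],cv2.COLOR_BGR2GRAY)
    m=(g<(110 if f=='top0' else 85)).astype(np.uint8)
    cs=cv2.findContours(m,cv2.RETR_EXTERNAL,cv2.CHAIN_APPROX_NONE)[0]
    P=[]
    for k in cs:
        (x,y),(w,h),a=cv2.minAreaRect(k); A=cv2.contourArea(k)
        if 500<A<1500 and A>.8*w*h: P.append((x,y))
    W=ray(c,P,.058)
    print(f,np.round(P,1).tolist(),np.round(W,4).tolist())
c=dict(np.load('pics/top0.npz'))
print('geode,crystal,jar',np.round(ray(c,[(250,282)],.025),3),np.round(ray(c,[(386,283)],.05),3),np.round(ray(c,[(163,164)],.058),3))
E
```

```text
top0 [[239.0, 208.0], [277.0, 206.0], [314.7, 204.5], [352.5, 202.9], [390.8, 201.4]] [[0.5816, 0.2004, 0.058], [0.583, 0.1455, 0.058], [0.5835, 0.0913, 0.058], [0.5844, 0.0373, 0.058], [0.5848, -0.017, 0.058]]
side0 [[393.2, 285.6], [377.4, 255.9], [363.3, 229.1], [350.5, 204.9]] [[0.5855, -0.0153, 0.058], [0.5845, 0.0389, 0.058], [0.5839, 0.0932, 0.058], [0.5832, 0.1473, 0.058]]
geode,crystal,jar [[0.476 0.191 0.025]] [[ 0.47  -0.007  0.05 ]] [[0.65  0.312 0.058]]
```

Request:
servo_tool(motion=[0.04, 0.019, 0.005, 0, 0, -0.04, 1, 0.08, 0.038, 0.01, 0, 0, -0.08, 1, 0.12, 0.057, 0.015, 0, 0, -0.12, 1, 0.16, 0.076, 0.02, 0, 0, -0.16, 1, 0.2, 0.095, 0.025, 0, 0, -0.2, 1, 0.24, 0.114, 0.03, 0, 0, -0.24, 1, 0.28, 0.133, 0.035, 0, 0, -0.28, 1, 0.32, 0.152, 0.04, 0, 0, -0.31, 1], force=60)

```text
t: 0.9
tcp_pos: [0.4376, 0.3338, 0.1908]
orientation: [0.0, 1.0, 0.008, -0.0]
wrist_force: [0.1, 0.3, 0.9]
width: -0.003
finger_force: 0.0
```

```bash
python3 - <<'E'
from h import *
s=st(); print(s['t'],s['tcp_pos'],s['orientation'],s['width'],tool([.5825,.2012,.1]))
E
```

```text
0.9 [0.4375692  0.33376504 0.19083614] [ 5.65868321e-05  9.99968001e-01  7.99786611e-03 -1.65657449e-04] -0.0032743632364866304 [0.14282203 0.13485624 0.09080361]
```

Request:
servo_tool(motion=[0.025, 0.023, 0.015, 0, 0, 0, 1, 0.05, 0.046, 0.03, 0, 0, 0, 1, 0.075, 0.07, 0.045, 0, 0, 0, 1, 0.1, 0.093, 0.06, 0, 0, 0, 1, 0.122, 0.115, 0.075, 0, 0, 0, 1, 0.143, 0.135, 0.09, 0, 0, 0, 1, 0.143, 0.135, 0.1, 0, 0, 0, 1, 0.143, 0.135, 0.1, 0, 0, 0, 1])

```text
t: 1.7
tcp_pos: [0.5806, 0.2012, 0.0886]
orientation: [0.001, 1.0, 0.006, -0.002]
wrist_force: [0.2, -0.0, 0.4]
width: -0.0
finger_force: 0.0
```

```bash
python3 - <<'E'
from h import *
s=st(); print(s['t'],s['tcp_pos'],s['orientation'],s['wrist_force'],tool([.5825,.2012,.06]))
a=snap('wrist','w1'); b=snap('top','t1')
cv2.imwrite('pics/c1.png',np.hstack([cv2.resize(a['image'],(400,300)),cv2.resize(b['image'][130:280,180:460],(400,300))]))
E
```

```text
1.7 [0.58061332 0.20124903 0.088575  ] [ 9.90961781e-04  9.99977539e-01  6.30946999e-03 -2.03227097e-03] [ 0.17254026 -0.03567077  0.35608664] [2.00239552e-03 1.69442002e-05 2.85671656e-02]
```

View pics/c1.png

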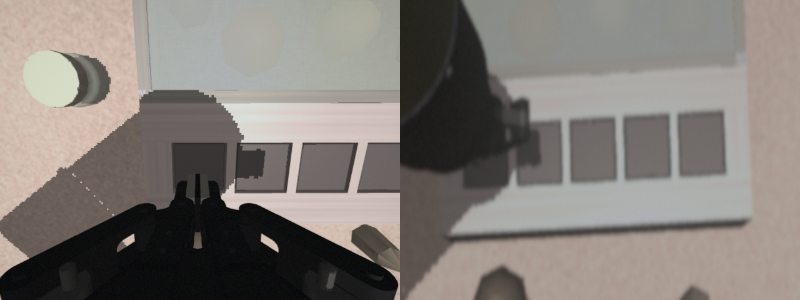

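The wrist view shows the closed tips at (198,180), over the first plate at x 172–226. The top view agrees. I'll descend now.

Request:
servo_tool(motion=[0.002, 0, 0.008, 0, 0, 0, 1, 0.002, 0, 0.016, 0, 0, 0, 1, 0.002, 0, 0.022, 0, 0, 0, 1, 0.002, 0, 0.025, 0, 0, 0, 1, 0.002, 0, 0.025, 0, 0, 0, 1])

```text
t: 2.3
tcp_pos: [0.5832, 0.2023, 0.0656]
orientation: [0.0, 1.0, 0.007, -0.0]
wrist_force: [0.3, 0.4, 0.9]
width: -0.003
finger_force: 0.0
```

Request:
servo_tool(motion=[0, 0, 0.003, 0, 0, 0, 1, 0, 0, 0.005, 0, 0, 0, 1, 0, 0, 0.006, 0, 0, 0, 1, 0, 0, 0.007, 0, 0, 0, 1, 0, 0, 0.008, 0, 0, 0, 1, 0, 0, 0.009, 0, 0, 0, 1, 0, 0, 0.009, 0, 0, 0, 1])

```text
t: 3.0
tcp_pos: [0.5837, 0.2023, 0.0582]
orientation: [0.0, 1.0, 0.007, 0.0]
wrist_force: [-2.1, -0.8, 4.8]
width: 0.001
finger_force: 2.4
```

Request:
servo_tool(motion=[0, 0, 0.001, 0, 0, 0, 1, 0, 0, 0.002, 0, 0, 0, 1, 0, 0, 0.003, 0, 0, 0, 1, 0, 0, 0.003, 0, 0, 0, 1])

```text
t: 3.4
tcp_pos: [0.5837, 0.2023, 0.0581]
orientation: [0.0, 1.0, 0.008, 0.001]
wrist_force: [-11.5, -1.3, 18.1]
width: -0.003
finger_force: 9.0
```

First plate is rigid. On to the next one.

Request:
servo_tool(motion=[0, 0, -0.008, 0, 0, 0, 1, 0, 0, -0.016, 0, 0, 0, 1, 0, 0.027, -0.018, 0, 0, 0, 1, 0, 0.054, -0.018, 0, 0, 0, 1, 0, 0.054, -0.016, 0, 0, 0, 1, 0, 0.054, -0.011, 0, 0, 0, 1, 0, 0.054, -0.008, 0, 0, 0, 1, 0, 0.054, -0.006, 0, 0, 0, 1])

```text
t: 4.2
tcp_pos: [0.584, 0.1488, 0.0594]
orientation: [0.0, 1.0, 0.007, -0.0]
wrist_force: [0.8, 0.5, -0.2]
width: -0.005
finger_force: 0.0
```

Request:
servo_tool(motion=[0, 0, 0.001, 0, 0, 0, 1, 0, 0, 0.002, 0, 0, 0, 1, 0, 0, 0.003, 0, 0, 0, 1, 0, 0, 0.004, 0, 0, 0, 1, 0, 0, 0.005, 0, 0, 0, 1, 0, 0, 0.0055, 0, 0, 0, 1, 0, 0, 0.0055, 0, 0, 0, 1])

```text
t: 4.9
tcp_pos: [0.5844, 0.1487, 0.0581]
orientation: [-0.0, 1.0, 0.008, 0.001]
wrist_force: [-10.9, 0.1, 15.4]
width: 0.002
finger_force: 7.6
```

Request:
servo_tool(motion=[0, 0, -0.008, 0, 0, 0, 1, 0, 0, -0.016, 0, 0, 0, 1, 0, 0.028, -0.018, 0, 0, 0, 1, 0, 0.056, -0.018, 0, 0, 0, 1, 0, 0.056, -0.016, 0, 0, 0, 1, 0, 0.056, -0.011, 0, 0, 0, 1, 0, 0.056, -0.008, 0, 0, 0, 1, 0, 0.056, -0.006, 0, 0, 0, 1])

```text
t: 5.7
tcp_pos: [0.5849, 0.0929, 0.06]
orientation: [0.0, 1.0, 0.007, -0.0]
wrist_force: [-0.6, -0.1, 0.8]
width: -0.002
finger_force: 0.0
```

Request:
servo_tool(motion=[0, 0, 0.001, 0, 0, 0, 1, 0, 0, 0.002, 0, 0, 0, 1, 0, 0, 0.003, 0, 0, 0, 1, 0, 0, 0.004, 0, 0, 0, 1, 0, 0, 0.005, 0, 0, 0, 1, 0, 0, 0.0055, 0, 0, 0, 1, 0, 0, 0.0055, 0, 0, 0, 1])

```text
t: 6.4
tcp_pos: [0.5853, 0.0926, 0.0555]
orientation: [-0.0, 1.0, 0.007, 0.0]
wrist_force: [-0.7, 2.3, 3.0]
width: -0.002
finger_force: 1.3
```

The third plate gives way: z is 0.0555 at 3 N. I'll press it fully in, slowly.

Request:
servo_tool(motion=[0, 0, 0.001, 0, 0, 0, 1, 0, 0, 0.002, 0, 0, 0, 1, 0, 0, 0.003, 0, 0, 0, 1, 0, 0, 0.004, 0, 0, 0, 1, 0, 0, 0.005, 0, 0, 0, 1, 0, 0, 0.006, 0, 0, 0, 1, 0, 0, 0.006, 0, 0, 0, 1, 0, 0, 0.006, 0, 0, 0, 1])

```text
t: 7.2
tcp_pos: [0.5854, 0.0925, 0.052]
orientation: [0.0, 1.0, 0.007, 0.001]
wrist_force: [-9.6, 2.5, 15.6]
width: 0.001
finger_force: 7.9
```

Firm stop at z = 0.052, which is the full 6 mm. Withdrawing straight up.

Request:
servo_tool(motion=[0, 0, -0.006, 0, 0, 0, 1, 0, 0, -0.014, 0, 0, 0, 1, 0, 0, -0.03, 0, 0, 0, 1, 0, 0, -0.05, 0, 0, 0, 1, -0.01, 0, -0.075, 0, 0, 0, 1, -0.02, 0, -0.1, 0, 0, 0, 1, -0.03, 0, -0.12, 0, 0, 0, 1, -0.03, 0, -0.12, 0, 0, 0, 1])

```text
t: 8.0
tcp_pos: [0.5562, 0.0919, 0.1744]
orientation: [-0.001, 1.0, 0.007, 0.003]
wrist_force: [0.4, 1.2, 0.5]
width: 0.0
finger_force: 0.0
```

```bash
python3 - <<'E'
from h import *
c=snap('side','s2'); print(st()['tcp_pos'],st()['wrist_force'])
E
```

```text
[0.5557666  0.09197526 0.17205603] [-0.19876948 -0.466852   -0.43566045]
```

View pics/s2.png

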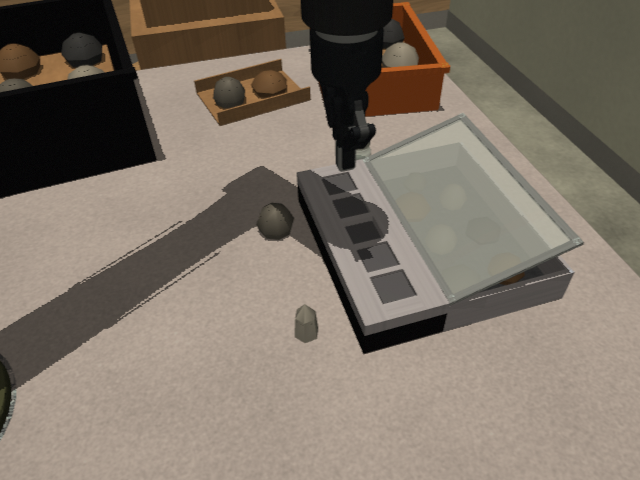

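The lid stands open, with its far edge raised at (462,118)–(578,242). The geode at (275,221) and crystal at (306,323) haven't moved, and the hand is clear above the panel.

```bash
python3 -c "
from cell import ctrl
print(ctrl.sign_off())"
```

```text
the job is handed in; nothing more can be done
None
```

The catch was the middle plate: I pressed it fully in, the lid rose and stayed ajar, the hand was drawn clear, and the job is handed in; the sign-off gave no verdict. The geode and crystal look unmoved in the last picture, but the arm hid most of the jar there.

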